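# Hang the lift-off oven door back on its hinges

## Robot

A 7-joint arm with a two-finger parallel gripper is mounted at the origin on a cart in front of the work surface, level with it; the furniture and walls round the work are solid. World frame = base frame: x ahead of the robot, y to its left, z up, the work surface at z = 0. Lengths are in mm, angles in rad, forces in N, time in s.
With the tool pointing down it reaches from about 400 to 925 mm from the base axis. Payload 4.1 kg.
Tool frame: the origin (TCP) lies midway between the tips of the shut fingers; the grasp point (between the pads) lies 19 mm behind it; z points along the fingers, y is the line along which they close (so a half turn about z gives the same grasp; the last joint's range is limited). The gripper opens to 85 mm and grips with 20 to 120 N. Pads are 22 mm wide; open, the fingers measure 114 mm over their backs; the gripper's body (76 mm by 85 mm) begins 54 mm behind the grasp point. The pads swing forward as they close: fully open they stand 13 mm farther back than shut.
Start: joints at [-1.291, 0.398, 0.045, 1.537, -0.019, 1.207, -0.051], TCP at [240.356, 603.964, 231.347] pointing down, gripper open.
Joint ranges: [-2.82, 2.82], [-0.49, 2.23], [-1.37, 1.46], [0, 2.46], [-1.36, 4.5], [0.23, 2], [-2.94, 2.94]. Speed limits (rad/s): [2.57, 2.57, 3.14, 3.14, 3.14, 3.14, 3.14].

## Interface

Orientations are given as a unit quaternion [w, x, y, z].
In Python, from rig import arm gives the robot as it stands.
- The arm moves only by the tool move_arm, never from a script. Its argument "targets" is text: rows parted by semicolons, each of 7 numbers parted by spaces: the shift along the tool's x, y, z in units of 40 mm (1.0 is 40 mm), then the turn, a rotation vector about the tool's x, y, z in units of 5 degrees (1.0 is 5 degrees), then the closure in counts, from 0 (fully open) to 255 (shut). In form: tx ty tz rx ry rz claw; .... A call has 1 to 12 rows; each row shifts and turns the commanded pose from where the row before left it, along the tool's axes as they then stand; what a row does not reach is not made up. A row lasts 1/8 s, in which the tool goes at most 62.5 mm and 10.7 degrees, less where a joint would pass 70% of its speed; a pose out of reach is approached as far as the arm can. A call is refused whole if a number of a shift passes 1 or a number of a turn 1, either way. A call with a gripper value outside its range is refused whole. The fingers move at their own pace and stop on an object; "grip_force" is the grip in N (left out, the last holds). Time passes only in rows, so rows that do not move let the fingers close. It gives the time, the measured TCP pose, the force, the opening and the grip force at its end, in the units of the state.
- arm.read_state(): the state, without advancing time (a new reading comes with each control period).
- arm.get_image(name): name is "side" or "top" or "wrist"; returns (picture, depth): 400x640x3 uint8, red, green, blue; 400x640 float32, mm along the optical axis (not along the pixel's ray), 0 where there is no reading.
- arm.get_calibration(name): a dict with "fx", "fy", "cx", "cy" (pixels), "position" and "rotation" of the camera in the world. Camera axes: x right, y up, looking along -z (the intrinsics and any distortion apply to the point x, -y, -z); pixel columns grow to the right and rows downward; lengths in mm; the calibration is good to about 2 mm. A picture is of the moment at which its call begins: read the wrist's pose just before it. get_calibration takes no time and is no camera call; for the wrist camera it gives the pose at the moment of the call.
- arm.hand_in(): hands the job in; it is judged then, once.
The state is a dict: "time": time; "qpos": joint angles; "dq": joint speeds; "joint_torque": joint torques, N m; "ee_pos": TCP position; "orientation": TCP orientation; "force": force on the tool from outside, world axes, zero at the start; "wrist_torque": the same for the moment, N m; "width": finger opening in mm; "gripper_force": force on a finger pad.
Only numpy, scipy, OpenCV 4.12 (cv2) and the standard library are available. Lean on these libraries where they do the work, as an engineer would, in place of code of your own. Each camera call takes 0.05 s, during which the arm holds its last target. There are 200 camera calls.

## Task

Put the door back on the small burn-in oven. Lift the door out of its storage cradle and stand it on end, hinge knuckles up, on the desk close against the near edge of the rubber pad with its bottom-edge face towards the pad, and let go; then tip it over the edge so that it lies on the pad on its bottom edge, right way up, and is let go. Finally take it again and lower it onto the oven's hinge so that both knuckles drop fully onto their pins, and leave it hanging there.

Things in the scene. Friction and masses are not known exactly. Their poses are not given: they have to be found in the camera images.
- door: Loose thick grey door, flat panel 120 (x) x 44 (y) x 90 (z) mm, 0.35 kg. Origin: panel centre. +x to the hinge edge, +z to the top edge, -y to the outer face (window; black latch knob, 14 mm proud, at x -25, z -10 mm). Starts on end in the cradle: +x up, +z (top-edge face) towards the cradle's -x side. Grip across the 44 mm; 2 capped steel knuckles on the hinge edge reach x = +85 mm.
- knuckle_low (a point): On the door at (74, 0, -43) mm, axes as the door's: centre of the lower knuckle's bore mouth. Each knuckle is a steel tube along z, 22 mm across, 22 mm long, capped on top, with a bore about 11 mm wide and 19 mm deep, open downward (-z).
- knuckle_up (a point): On the door at (74, 0, 21) mm, axes as the door's: centre of the upper knuckle's bore mouth; same size as the lower one.
- cradle: Fixed open aluminium tray, 118 (x) x 72 (y) x 25 mm high, walls 6 mm, inner floor 5 mm above the desk, holding the door on end with about 8 mm play. Origin at the centre of its underside, z up. -x roughly towards the robot.
- pad: Fixed black rubber pad, 140 (x) x 110 (y) x 12 mm high. Origin at the centre of its underside, z up. Its near edge, the stop, is at x = -70 mm; -x points roughly to the robot. A door pushed over here turns about that edge's upper corner and lies with about 12 mm of its free end overhanging it.
- oven: Fixed grey oven, 110 (x) x 150 (y) x 140 mm high, open front facing -x (roughly to the robot). Origin at the centre of its underside, z up. In front, at its -y side, two hinge brackets one above the other, each with an upright pin. A door hung straight open (door +x along oven +x) stands out towards the robot; seated, its panel centre is 70 mm above the desk. Any swing angle will do.
- pin_low (a point): On the oven at (-83, -74, 27) mm, axes as the oven's: centre of the lower pin's foot on its bracket's top. Each pin is 8 mm thick and 16 mm tall, its upper 7 mm tapering to 3.6 mm; brackets are 20 mm wide, 8 mm thick and reach 10 mm beyond the pin axis.
- pin_up (a point): On the oven at (-83, -74, 91) mm: centre of the upper pin's foot. The lower knuckle comes in from the front, under this bracket: with knuckles over the pins the door must be 16 to 34 mm above its seated height, then goes straight down.
Mind the look-alikes: they are no part of the job. There is more than one size of the door; the job needs the larger.

How it is judged (in metres and radians):
On the way, in this order (a step that is already met when the one before it is completed fails the run):
1. the door stands on end on the desk, knuckles up, close (within about 20 mm) against the pad's near edge with its bottom-edge face towards it, let go (angle between door's own x axis and vertical below 0.12 rad and height (world z) of door below 0.066 m and x of door in the frame of pad between -0.14 and -0.105 m and y of door in the frame of pad between -0.05 and 0.05 m and z of pad in the frame of door below -0.09 m and contact force between the fingers and door below 0.1 N), for 0.2 s.
2. the door lies on the pad on its bottom edge, right way up, at rest and let go (angle between door's own z axis and vertical below 0.12 rad and height (world z) of door between 0.05 and 0.066 m and contact force between door and pad above 0.5 N and linear speed of door below 0.03 m/s and contact force between the fingers and door below 0.1 N), for 0.2 s.
At the end, for the whole second after the job is handed in: Both knuckles are fully down on their pins (each bore's mouth within 6 mm of its pin's foot), the door hangs upright (within 0.12 rad), carried by the oven's hinge, released and at rest, at any swing angle (distance between knuckle_low and pin_low below 0.006 m and distance between knuckle_up and pin_up below 0.006 m and angle between door's own z axis and vertical below 0.12 rad and linear speed of door below 0.03 m/s and contact force between door and oven above 1 N); the robot touches nothing.
It also fails if it takes over 72 s, if anything falls off the work surface, if the arm or the gripper's body presses on something with over 40 N, if the wrist force passes 120 N, or if a joint passes its speed limit or range.

## Working session

There is one attempt and no reset: what is moved stays moved. The work goes in short steps, Python scripts to look and compute and a tool call to move; the robot and the scene stay as the last step left them, time stands still between calls to the robot, and variables do not carry over. Pictures are saved under pics/ and viewed, at most 10 in all, crops included, and the job is handed in when it is done.

Besides the shell and the picture viewer there is one more tool, called after "Request:" as name(argument=value, ...) on one line, values as JSON. move_arm: Moves the arm, as the interface text tells. Its arguments: {"type":"object","properties":{"targets":{"type":"string"},"grip_force":{"type":"number"}},"required":["targets"]}

```bash
mkdir -p pics; cat > h.py <<'E'
import numpy as np,cv2
from rig import arm
from scipy.spatial.transform import Rotation as R
def cloud(name):
    c=arm.get_calibration(name); im,d=arm.get_image(name)
    v,u=np.mgrid[0:400,0:640]
    x=(u-c['cx'])/c['fx']*d; y=(v-c['cy'])/c['fy']*d
    P=np.stack([x,-y,-d],-1)@np.array(c['rotation']).T+np.array(c['position'])
    P[d<=0]=np.nan
    return im,d,P
def rot(q): return R.from_quat(np.r_[q[1:],q[0]])
E
python3 - <<'E'
from h import *
for n in ['top','side']:
    c=arm.get_calibration(n);print({k:np.round(np.array(v),3).tolist() for k,v in c.items()})
    im,d,P=cloud(n);cv2.imwrite(f'pics/{n}0.png',im[...,::-1]);np.save(n+'.npy',P);np.save(n+'i.npy',im)
print(arm.read_state())
E
```

```text
{'fx': 390.884, 'fy': 390.884, 'cx': 316.097, 'cy': 201.274, 'position': [500.158, 6.606, 1084.494], 'rotation': [0.706, 0.057, -0.058, -0.704]}Traceback (most recent call last):
  File "<stdin>", line 4, in <module>
  File "h.py", line 8, in cloud
    P=np.stack([x,-y,-d],-1)@np.array(c['rotation']).T+np.array(c['position'])
      ~~~~~~~~~~~~~~~~~~~~~~^~~~~~~~~~~~~~~~~~~~~~~~~~
ValueError: matmul: Input operand 1 has a mismatch in its core dimension 0, with gufunc signature (n?,k),(k,m?)->(n?,m?) (size 4 is different from 3)
```

```bash
sed -i 's/np.array(c\[.rotation.\]).T/rot(c["rotation"]).as_matrix().T/' h.py
python3 - <<'E'
from h import *
for n in ['top','side']:
    c=arm.get_calibration(n);print({k:np.round(np.array(v),3).tolist() for k,v in c.items()})
    im,d,P=cloud(n);cv2.imwrite(f'pics/{n}0.png',im[...,::-1]);np.save(n+'.npy',P);np.save(n+'i.npy',im)
    print(n,[np.round(P[v,u]) for v,u in [(200,320),(300,100),(100,500)]])
print(arm.read_state())
E
```

```text
{'fx': 390.884, 'fy': 390.884, 'cx': 316.097, 'cy': 201.274, 'position': [500.158, 6.606, 1084.494], 'rotation': [0.706, 0.057, -0.058, -0.704]}
top [array([683.,  -6.,  -3.]), array([407., 586.,   2.]), array([1149., -723., -377.])]
{'fx': 404.336, 'fy': 404.336, 'cx': 317.843, 'cy': 199.711, 'position': [310.163, 678.82, 529.543], 'rotation': [-0.192, -0.126, 0.491, 0.84]}
side [array([ 739., -166.,    1.]), array([919., 367.,  25.]), array([ 373., -781.,  152.])]
{'time': 0.15, 'qpos': array([-1.29100117,  0.39903554,  0.04504687,  1.53761889, -0.01872295,
        1.2068948 , -0.05070081]), 'dq': array([ 0.00022853, -0.00339868,  0.0010087 , -0.00238336, -0.00125755,
        0.00197352, -0.0008622 ]), 'joint_torque': array([ 1.78631453e-03, -4.75559199e+01,  1.36651687e+00, -2.54514098e+01,
        1.17506154e-02,  6.47762907e-03, -5.69705946e-06]), 'ee_pos': array([240.15819075, 603.47143311, 230.48097183]), 'orientation': array([-1.00843775e-04,  1.88220243e-01,  9.82126545e-01, -7.60744433e-04]), 'force': array([-0.03715586, -0.15807767, -0.30503228]), 'wrist_torque': array([ 0.0087635 , -0.03326403, -0.0608933 ]), 'gripper_force': 0.0, 'width': 85.72812985333653}
```

View pics/top0.png

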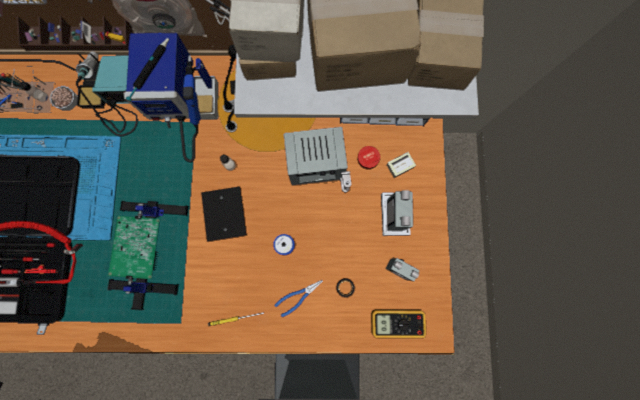

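View pics/side0.png

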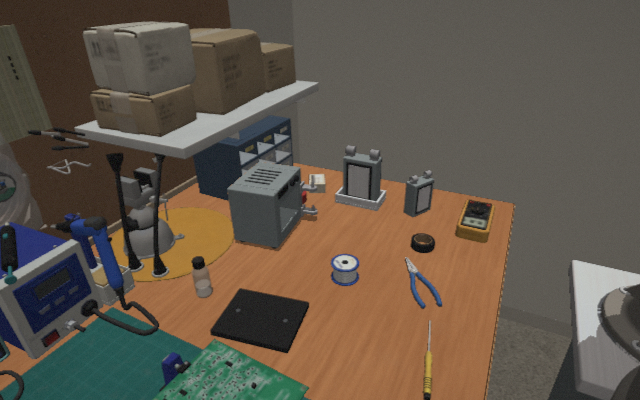

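Top view: the pad is at (224,213), the oven at (315,155) with its hinge brackets at (346,182), the door in its cradle at (396,213), and the small look-alike door at (405,268). Side view: the door stands in the cradle at (362,178), and the hinge brackets are at about (309,185) and (309,210).

```bash
python3 - <<'E'
from h import *
T=np.load('top.npy');S=np.load('side.npy');Ti=np.load('topi.npy');Si=np.load('sidei.npy')
def reg(P,u0,u1,v0,v1,lo,hi):
    q=P[v0:v1,u0:u1].reshape(-1,3);q=q[np.isfinite(q[:,2])];return q[(q[:,2]>lo)&(q[:,2]<hi)]
def rect(q,l):
    r=cv2.minAreaRect(q[:,:2].astype(np.float32));print(l,len(q),np.round(r[0],1),np.round(r[1],1),round(r[2],2),'z',np.round(np.percentile(q[:,2],[5,50,95]),1))
for n,P,box in [('T',T,(190,260,175,250)),('S',S,(205,315,285,350))]:
    rect(reg(P,*box,7,18),'pad'+n)
rect(reg(T,375,420,185,245,15,32),'cradleT'); rect(reg(S,325,395,180,212,15,32),'cradleS')
for lo,hi in [(110,135),(135,160)]:
    rect(reg(T,375,425,180,245,lo,hi),f'doorT{lo}'); 
    for u in [(330,362),(362,392)]: rect(reg(S,*u,140,165,lo,hi),f'doorS{lo}')
rect(reg(S,330,395,140,200,40,120),'doorSbody')
rect(reg(T,280,355,120,195,132,148),'ovenT');rect(reg(S,230,305,160,245,20,145),'ovenS')
for lo,hi in [(15,29),(29,60),(80,93),(93,115)]:
    for n,P,b in [('T',T,(335,358,165,198)),('S',S,(296,320,172,224))]:
        q=reg(P,*b,lo,hi); 
        if len(q)>3: rect(q,f'br{n}{lo}')
# desk near the objects
for n,P,b in [('T',T,(330,370,200,240)),('S',S,(310,330,215,240))]: print(n,np.nanmedian(P[b[2]:b[3],b[0]:b[1],2]))
a=cv2.resize(Si[130:250,220:420],None,fx=3.9,fy=3.9,interpolation=2);b=cv2.resize(Ti[120:250,280:430],None,fx=3.9,fy=3.9,interpolation=2)
cv2.imwrite('pics/s1.png',a[...,::-1]);cv2.imwrite('pics/t1.png',b[...,::-1])
E
```

```text
padT 1957 [651.8 277.3] [165.6 138.6] 9.44 z [ 8.  11.1 14.4]
padS 3934 [669.  269.2] [195.7 112.5] 9.61 z [10.5 12.4 13.9]
cradleT 230 [ 641. -214.] [116.8  72.5] 0.86 z [16.7 23.3 27.9]
cradleS 435 [ 642.7 -209.9] [118.5  75.9] 1.06 z [16.1 23.7 30.2]
doorT110 524 [ 639.9 -212.9] [45.8 90.3] 89.02 z [116.8 124.7 127.6]
doorS110 203 [ 659.3 -208.3] [43.6 51.7] 87.98 z [112.9 124.8 130. ]
doorS110 173 [ 620.2 -207.2] [51.2 45.9] 3.14 z [117.2 125.8 131.8]
doorT135 168 [ 639.8 -212.9] [20.6 86.2] 89.13 z [141.9 147.5 151.3]
doorS135 79 [ 672.2 -207.9] [24.7 19.5] 13.72 z [135.6 144.8 150.9]
doorS135 81 [ 608.4 -206.2] [23.4 21. ] 4.04 z [136.  144.7 150.5]
doorSbody 1069 [ 632.3 -193.2] [96.1 41.4] 23.72 z [ 44.2  81.1 116.2]
ovenT 2582 [781.3   7. ] [118.9 150. ] 6.81 z [135.8 139.1 142. ]
ovenS 5370 [856.6 -96.9] [191.  444.5] 38.2 z [ 28.6 101.7 140.9]
brT15 47 [721.  -64.4] [47.4 17.4] 43.7 z [22.8 26.1 28.3]
brS15 242 [ 760.  -147.4] [ 46.5 237.3] 22.79 z [17.6 26.6 28.8]
brT29 36 [727.6 -65.9] [55.3 15.2] 43.44 z [29.5 38.2 57.6]
brS29 133 [ 755.9 -144.7] [ 41.9 229.3] 19.18 z [29.2 35.8 57.2]
brT80 92 [724.6 -72.9] [44.8 28.1] 30.56 z [85.1 89.9 92.3]
brS80 123 [726.4 -68.6] [47.9 30. ] 29.02 z [81.4 89.6 92.5]
brT93 52 [729.3 -70.7] [42.  30.6] 39.41 z [ 93.4  98.7 112.7]
brS93 72 [724.6 -59.8] [34.8 36. ] 5.02 z [ 94.2 100.6 112.4]
T -1.0108224794093985
S 0.2648231085098587
```

View pics/t1.png

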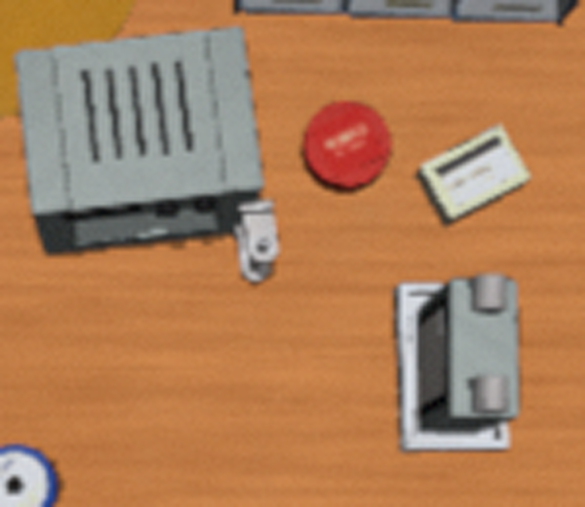

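View pics/s1.png

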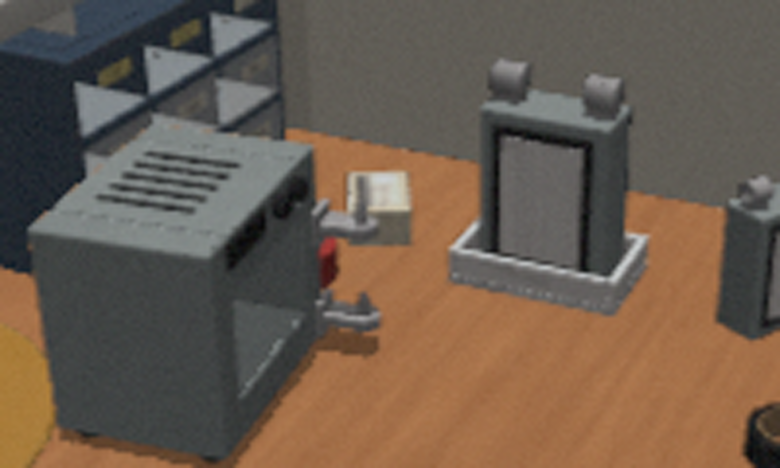

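Top crop: the upper pin's tip is at crop (262,245), which is full (347,183). Side crop: the upper pin's tip is at full (312.6,176) and the lower pin's at (313.3,206). The door's window face is towards +Y and its knuckles are up.

```bash
python3 - <<'E'
from h import *
def ray(n,u,v,z):
    c=arm.get_calibration(n);d=rot(c['rotation']).apply([(u-c['cx'])/c['fx'],-(v-c['cy'])/c['fy'],-1]);p=np.array(c['position']);return p+d*(z-p[2])/d[2]
print('pin',ray('top',347.2,182.8,107).round(1),ray('side',312.6,176.2,107).round(1),ray('side',313.3,205.9,43).round(1))
for n,b in [('top',(190,260,175,250)),('side',(205,315,285,350))]:
    im=np.load(n+'i.npy');P=np.load(n+'.npy');m=np.zeros(im.shape[:2],np.uint8)
    m[b[2]:b[3],b[0]:b[1]]=(im[b[2]:b[3],b[0]:b[1]].max(-1)<60)
    k,l,s,ce=cv2.connectedComponentsWithStats(m);i=1+np.argmax(s[1:,4]);v,u=np.where(l==i)
    q=np.array([ray(n,a,bb,12) for a,bb in zip(u,v)],np.float32)[:,:2];print(n,cv2.minAreaRect(q))
T=np.load('top.npy');q=T[120:195,280:355].reshape(-1,3);q=q[(q[:,2]>134)&(q[:,2]<146)]
c,s=np.cos(np.radians(6.81)),np.sin(np.radians(6.81));a=q[:,:2]@np.array([[c,-s],[s,c]])
print('oven local ext',np.percentile(a,[0.5,2,98,99.5],axis=0).round(1))
st=arm.read_state();w=arm.get_calibration('wrist');print('cam in tool',rot(st['orientation']).inv().apply(np.array(w['position'])-st['ee_pos']).round(1),w['fx'],rot(st['orientation']).as_matrix().round(3).tolist(), (rot(st['orientation']).inv()*rot(w['rotation'])).as_matrix().round(3).tolist())
E
```

```text
pin [708.9 -74.2 107. ] [721.5 -94.9 107. ] [707.1 -66.5  43. ]Traceback (most recent call last):
  File "<stdin>", line 9, in <module>
cv2.error: OpenCV(4.12.0) /io/opencv/modules/imgproc/src/convhull.cpp:143: error: (-215:Assertion failed) total >= 0 && (depth == CV_32F || depth == CV_32S) in function 'convexHull'
```

```bash
cat >> h.py <<'E'
def ray(n,u,v,z,c=None):
    c=c or arm.get_calibration(n);d=rot(c['rotation']).apply(np.stack([(u-c['cx'])/c['fx'],-(v-c['cy'])/c['fy'],-1+0*u],-1));p=np.array(c['position']);return p+d*((z-p[2])/d[...,2])[...,None]
def rect(q): r=cv2.minAreaRect(np.ascontiguousarray(q[:,:2],dtype=np.float32));return np.round(r[0],1),np.round(r[1],1),round(r[2],2)
def big(m):
    k,l,s,ce=cv2.connectedComponentsWithStats(m.astype(np.uint8));return l==1+np.argmax(s[1:,4])
E
python3 - <<'E'
from h import *
for n,b in [('top',(190,260,175,250)),('side',(205,315,285,350))]:
    im=np.load(n+'i.npy');m=np.zeros(im.shape[:2],np.uint8)
    m[b[2]:b[3],b[0]:b[1]]=(im[b[2]:b[3],b[0]:b[1]].max(-1)<60)
    v,u=np.where(big(m)); print(n,rect(ray(n,u.astype(float),v.astype(float),12.)))
T=np.load('top.npy');q=T[120:195,280:355].reshape(-1,3);q=q[(q[:,2]>134)&(q[:,2]<146)]
c,s=np.cos(np.radians(6.81)),np.sin(np.radians(6.81));a=q[:,:2]@np.array([[c,-s],[s,c]])
print('oven local ext',np.percentile(a,[0.5,2,98,99.5],axis=0).round(1))
st=arm.read_state();w=arm.get_calibration('wrist');print('cam in tool',rot(st['orientation']).inv().apply(np.array(w['position'])-st['ee_pos']).round(1),w['fx'],rot(st['orientation']).as_matrix().round(3).tolist(), (rot(st['orientation']).inv()*rot(w['rotation'])).as_matrix().round(3).tolist())
E
```

```text
top (array([641.8, 260.9]), array([136.5, 107.4]), 9.17)
side (array([638.6, 269. ]), array([141.2, 115. ]), 9.6)
oven local ext [[ 723.9 -159.6]
 [ 726.1 -157.1]
 [ 832.6  -13.9]
 [ 834.4  -11.5]]
cam in tool [  71.6    0.2 -142.3] 307.6997630368657 [[-0.929, 0.37, -0.0], [0.37, 0.929, -0.001], [-0.0, -0.002, -1.0]] [[0.001, 0.96, 0.28], [1.0, -0.001, 0.0], [0.0, 0.28, -0.96]]
```

Request:
move_arm(targets="0 0 -0.35 0 0 -1 0;0 0 -0.35 0 0 -1 0;0 0 -0.35 0 0 -1 0;0 0 -0.35 0 0 -1 0;0 0 -0.35 0 0 -0.14 0;-0.5 -0.85 0 0 0 0 0;-0.5 -0.85 0 0 0 0 0;-0.5 -0.85 0 0 0 0 0;-0.5 -0.85 0 0 0 0 0;-0.5 -0.85 0 0 0 0 0;-0.5 -0.85 0 0 0 0 0;-0.5 -0.85 0 0 0 0 0")

```text
time: 1.65
ee_pos: [376.7, 362.3, 301.5]
orientation: [0.0, 0.009, 1.0, 0.0]
force: [1.3, 0.7, -0.4]
width: 85.3
gripper_force: 0.0
```

Request:
move_arm(targets="-0.5 -0.85 0 0 0 0 0;-0.5 -0.85 0 0 0 0 0;-0.5 -0.85 0 0 0 0 0;-0.5 -0.85 0 0 0 0 0;-0.5 -0.85 0 0 0 0 0;-0.5 -0.85 0 0 0 0 0;-0.5 -0.85 0 0 0 0 0;-0.5 -0.85 0 0 0 0 0;-0.5 -0.85 0 0 0 0 0;-0.5 -0.85 0 0 0 0 0;-0.5 -0.85 0 0 0 0 0;0 0 0 0 0 0 0")

```text
time: 3.15
ee_pos: [590.2, -18.4, 301.3]
orientation: [0.0, 0.012, 1.0, -0.001]
force: [-0.7, -0.8, -0.4]
width: 85.2
gripper_force: 0.0
```

```bash
python3 - <<'E'
from h import *
import pickle
c=arm.get_calibration('wrist');im,d,P=cloud('wrist')
pickle.dump((c,im,P),open('w1.pkl','wb'));cv2.imwrite('pics/w1.png',im[...,::-1])
print(arm.read_state()['ee_pos'],arm.read_state()['qpos'].round(2))
E
```

```text
[589.68537083 -15.75219272 301.18332866] [-0.41  0.27  0.45  1.6  -0.12  1.31  1.61]
```

View pics/w1.png

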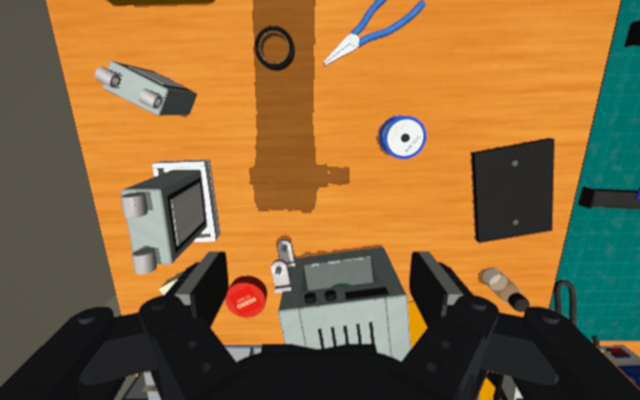

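The wrist view shows the whole scene: lower bracket and pin at about (286,246), upper at (282,270), pad at (515,190), and door in the cradle at (150,215).

```bash
python3 - <<'E'
from h import *
import pickle
c,im,P=pickle.load(open('w1.pkl','rb'))
m=np.zeros((400,640),np.uint8);m[130:250,462:562]=im[130:250,462:562].max(-1)<60
v,u=np.where(big(m));print('pad',rect(ray('wrist',u*1.,v*1.,12.,c)))
def sel(b,lo,hi):
    q=P[b[2]:b[3],b[0]:b[1]].reshape(-1,3);return q[(q[:,2]>lo)&(q[:,2]<hi)]
q=sel((270,410,240,360),133,147);print('oven',rect(q),len(q))
for lo,hi in [(85,94),(97,112),(21,30),(33,48)]:
    q=sel((270,298,232,294),lo,hi); print(lo,rect(q),np.median(q,0).round(1),len(q))
print('door top',rect(sel((110,215,150,280),118,132)),'knuck',rect(sel((110,215,150,280),140,156)), 'cradle',rect(sel((110,225,150,280),18,30)))
x=cv2.resize(im[225:305,255:315],None,fx=9,fy=7.5,interpolation=2);cv2.imwrite('pics/w1c.png',x[...,::-1])
E
```

```text
pad (array([639.2, 261. ]), array([137. , 110.4]), 9.34)
oven (array([767.7,   7.9]), array([ 89.5, 153.2]), 1.59) 6298
85 (array([723., -70.]), array([43.1, 26.5]), 22.74) [722.  -69.1  90.6] 399
97 (array([723.7, -66.3]), array([33.7, 29.9]), 9.64) [737.2 -66.8  99.3] 155
21 (array([721.7, -70.4]), array([40.5, 21.7]), 16.25) [720.3 -69.1  26.7] 265
33 (array([725.4, -67.6]), array([36.2, 12.9]), 30.36) [737.4 -63.3  37.4] 94
door top (array([ 639.4, -209.7]), array([44.9, 89.7]), 88.72) knuck (array([ 639.8, -209.3]), array([21.1, 86.3]), 88.84) cradle (array([ 673.6, -210.4]), array([182.3,  74.1]), 0.02)
```

View pics/w1c.png

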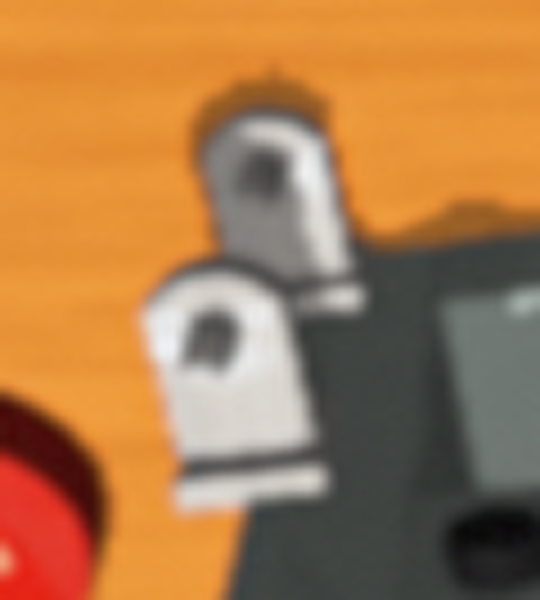

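```bash
python3 - <<'E'
from h import *
import pickle
c,im,P=pickle.load(open('w1.pkl','rb'))
for u,v,z in [(212,340,99),(264,170,35)]: print(ray('wrist',255+(u+.5)/9-.5,225+(v+.5)/7.5-.5,float(z),c).round(1))
b=P[232:294,270:298].reshape(-1,3)
for lo,hi in [(86,94),(22,30)]:
    q=b[(b[:,2]>lo)&(b[:,2]<hi)][:,:2]; t=np.radians(6.81);R2=np.array([[np.cos(t),-np.sin(t)],[np.sin(t),np.cos(t)]])
    a=q@R2; lo2=np.percentile(a,[1,99],axis=0); print('local ext',lo2.round(1),'pin',(R2@np.array([lo2[0,0]+10,lo2[:,1].mean()])).round(1))
E
```

```text
[708.8 -71.8  99. ]
[707.7 -71.5  35. ]
local ext [[ 688.3 -165.8]
 [ 726.5 -138.5]] pin [711.4 -68.3]
local ext [[ 688.1 -165.7]
 [ 726.4 -143.1]] pin [711.5 -70.5]
```

Request:
move_arm(targets="-0.23 -0.8 0 0 0 0 0;-0.23 -0.8 0 0 0 0 0;-0.23 -0.8 0 0 0 0 0;-0.23 -0.8 0 0 0 0 0;-0.23 -0.8 0 0 0 0 0;-0.23 -0.85 0 0 0 0 0;0 0 0.8 0 0 0 0;0 0 0.8 0 0 0 0;0 0 0.8 0 0 0 0;0 0 0 0 0 0 0")

```text
time: 4.45
ee_pos: [639.9, -206.2, 202.4]
orientation: [-0.003, 0.008, 1.0, 0.002]
force: [0.1, 0.5, 1.2]
width: 85.4
gripper_force: 0.0
```

Request:
move_arm(targets="0 -0.1 0.5 0 0 0 0;0 0 0.5 0 0 0 0;0 0 0.5 0 0 0 0;0 0 0.5 0 0 0 0;0 0 0.5 0 0 0 0;0 0 0.4 0 0 0 0;0 0 0 0 0 0 0;0 0 0 0 0 0 0")

```text
time: 5.45
ee_pos: [641.9, -213.5, 89.9]
orientation: [0.001, 0.009, 1.0, -0.0]
force: [1.0, 0.7, -0.1]
width: 85.2
gripper_force: 0.0
```

Request:
move_arm(targets="0.05 0.05 0.1 0 0 0 0;0 0 0 0 0 0 255;0 0 0 0 0 0 255;0 0 0 0 0 0 255;0 0 0 0 0 0 255;0 0 0 0 0 0 255;0 0 0 0 0 0 255;0 0 0 0 0 0 255", grip_force=60)

```text
time: 6.45
ee_pos: [639.8, -211.0, 85.7]
orientation: [0.0, 0.009, 1.0, 0.0]
force: [1.1, 1.4, 4.0]
width: 43.6
gripper_force: 61.8
```

Request:
move_arm(targets="0 0 -0.5 0 0 0 255;0 0 -0.7 0 0 0 255;0 0 -0.7 0 0 -0.7 255;0 0 -0.3 0 0 -0.7 255;0 0 0 0 0 -0.68 255;0.08 0.83 0 0 0 0 255;0.08 0.83 0 0 0 0 255;0.08 0.83 0 0 0 0 255;0.08 0.83 0 0 0 0 255;0.08 0.83 0 0 0 0 255;0.08 0.83 0 0 0 0 255;0.08 0.83 0 0 0 0 255")

```text
time: 7.95
ee_pos: [578.3, 14.9, 173.4]
orientation: [-0.0, -0.082, 0.997, -0.0]
force: [0.2, -0.6, -2.6]
width: 43.7
gripper_force: 62.1
```

Request:
move_arm(targets="0.08 0.83 0 0 0 0 255;0.08 0.83 0 0 0 0 255;0.08 0.83 0 0 0 0 255;0.08 0.83 0 0 0 0 255;0.08 0.83 0 0 0 0 255;0.08 0.83 0 0 0 0 255;0.08 0.83 0 0 0 0 255;0 0 0 0 0 0 255;0 0 0 0 0 0 255")

```text
time: 9.07
ee_pos: [519.3, 238.8, 173.3]
orientation: [-0.0, -0.082, 0.997, -0.001]
force: [-0.6, -0.5, -3.0]
width: 43.5
gripper_force: 62.3
```

```bash
python3 - <<'E'
from h import *
st=arm.read_state();print(st['ee_pos'])
im,d,P=cloud('side');q=P.reshape(-1,3)
q=q[np.linalg.norm(q[:,:2]-st['ee_pos'][:2],axis=1)<75]
for lo,hi in [(60,90),(90,120),(120,140)]:
    a=q[(q[:,2]>lo)&(q[:,2]<hi)];print(lo,len(a),rect(a) if len(a)>3 else '')
t=np.radians(9.4);R2=np.array([[np.cos(t),-np.sin(t)],[np.sin(t),np.cos(t)]])
a=q[(q[:,2]>70)&(q[:,2]<150)];l=(a[:,:2]-st['ee_pos'][:2])@R2
print(np.percentile(l,[1,5,50,95,99],axis=0).round(1))
print('bottom',np.percentile(q[q[:,2]>40][:,2],[0.2,1]))
cv2.imwrite('pics/s2.png',im[...,::-1])
E
```

```text
[519.29007807 238.77421785 173.31778369]
60 0 
90 706 (array([510.3, 255.1]), array([96.4, 36. ]), 31.7)
120 643 (array([510.1, 254.7]), array([97.4, 36.9]), 32.48)
[[-44.1 -14.8]
 [-43.9   6.1]
 [ -5.   21.9]
 [ 40.   23.6]
 [ 44.   24.3]]
bottom [ 97.16155436 102.23693958]
```

View pics/s2.png

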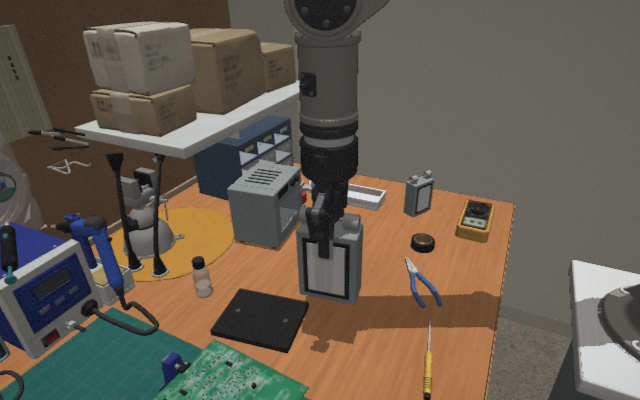

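The side view shows the door held centred at (330,258), the pad at (262,318), and the way between them clear.

Request:
move_arm(targets="-0.1 0 0.4 0 0 0 255;0 0 0.5 0 0 0 255;0 0 0.5 0 0 0 255;0 0 0.4 0 0 0 255;0 0 0.2 0 0 0 255;0 0 0.15 0 0 0 255;0 0 0.1 0 0 0 255;0 0 0 0 0 0 255")

```text
time: 10.12
ee_pos: [523.3, 240.9, 83.4]
orientation: [0.0, -0.082, 0.997, 0.0]
force: [0.3, -0.5, -2.6]
width: 43.6
gripper_force: 62.5
```

Request:
move_arm(targets="0 0 0.05 0 0 0 255;0 0 0.03 0 0 0 255;0 0 0 0 0 0 255")

```text
time: 10.5
ee_pos: [523.2, 240.8, 80.1]
orientation: [0.0, -0.082, 0.997, 0.0]
force: [-0.3, 0.1, -2.8]
width: 43.6
gripper_force: 62.5
```

Request:
move_arm(targets="0 0 0.03 0 0 0 255;0 0 0.02 0 0 0 255;0 0 0 0 0 0 255")

```text
time: 10.88
ee_pos: [523.5, 240.9, 79.7]
orientation: [0.0, -0.082, 0.997, 0.0]
force: [-3.4, 0.2, 7.5]
width: 43.4
gripper_force: 63.7
```

Request:
move_arm(targets="0 0 0 0 0 0 128;0 0 0 0 0 0 60;0 0 0 0 0 0 0;0 0 0 0 0 0 0;0 0 0 0 0 0 0;0 0 0 0 0 0 0;0 0 -0.5 0 0 0 0;0 0 -0.8 0 0 0 0;0 0 -0.8 0 0 0 0;0 0 -0.8 0 0 0 0")

```text
time: 12.12
ee_pos: [523.1, 240.7, 195.1]
orientation: [-0.0, -0.082, 0.997, 0.0]
force: [-0.8, -0.7, 0.5]
width: 85.5
gripper_force: 0.0
```

Request:
move_arm(targets="0.67 0 0 0 0 0 0;0.67 0 0 0 0 0 0;0.67 0 0 0 -1 0 0;0 0 0 0 -1 0 0;0 0 0 0 -1 0 0;0 0 0 0 -1 0 0;0 0 0 0 -1 0 0;0 0 0 0 -1 0 0;0 0 0 0 -1 0 0;0 0 0 0 -1 0 0;0 0 0 0 -1 0 0;0 0 0 0 0 0 0")

```text
time: 13.62
ee_pos: [446.1, 225.8, 196.6]
orientation: [0.36, -0.075, 0.93, 0.027]
force: [0.4, 0.3, -0.1]
width: 85.8
gripper_force: 0.0
```

```bash
python3 - <<'E'
from h import *
st=arm.read_state();print(st['ee_pos'].round(1),st['qpos'].round(2),rot(st['orientation']).as_matrix().round(3).tolist())
im,d,P=cloud('top');q=P.reshape(-1,3);q=q[(np.linalg.norm(q[:,:2]-[523,241],axis=1)<80)]
for lo,hi in [(110,130),(135,152)]:
    a=q[(q[:,2]>lo)&(q[:,2]<hi)];print(lo,len(a),rect(a) if len(a)>3 else '')
E
```

```text
[446.1 225.8 196.6] [-0.7  -0.1  -0.15  2.44  1.17  0.47 -0.11] [[-0.73, -0.158, 0.665], [-0.12, 0.987, 0.103], [-0.673, -0.004, -0.74]]
110 507 (array([524.2, 237.8]), array([89.6, 45.2]), 9.48)
135 166 (array([524.1, 237.9]), array([85.7, 21.7]), 9.3)
```

Request:
move_arm(targets="0 0.01 0.5 0 0 0 0;0.1 0.01 0.5 0 0 0 0;0.15 0.02 0.5 0 0 0 0;0.15 0.02 0.5 0 0 0 0;0.15 0.02 0.5 0 0 0 0;0.15 0 0.5 0 0 0 0;0.1 0 0.4 0 0 0 0;0 0 0 0 0 0 0;0 0 0 0 0 0 0")

```text
time: 14.8
ee_pos: [513.1, 241.0, 75.5]
orientation: [0.36, -0.075, 0.929, 0.027]
force: [-0.2, 0.2, 0.0]
width: 85.3
gripper_force: 0.0
```

```bash
python3 - <<'E'
from h import *
st=arm.read_state();R_=rot(st['orientation']).as_matrix();print(st['ee_pos'].round(1),st['qpos'].round(2),R_.round(3).tolist(), (R_.T@(np.array([513.5,239.3,74])-st['ee_pos'])/40).round(2),st['force'])
im,d,P=cloud('side');cv2.imwrite('pics/s3.png',im[150:350,200:450,::-1].repeat(3,0).repeat(3,1))
E
```

```text
[513.1 241.   75.5] [-0.62  0.29 -0.13  2.41  2.03  0.47 -0.93] [[-0.729, -0.16, 0.666], [-0.12, 0.987, 0.105], [-0.674, -0.003, -0.739]] [ 0.02 -0.04  0.03] [-0.1832406   0.19055474  0.00957186]
```

View pics/s3.png

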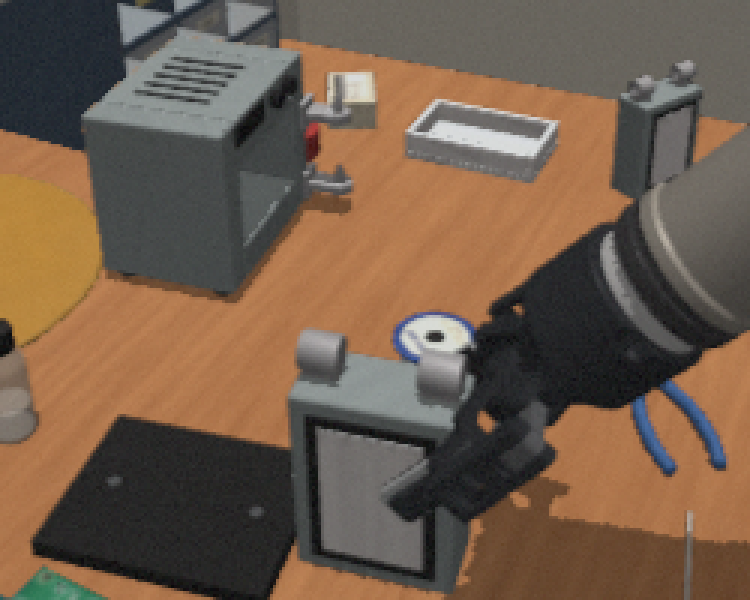

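The side view shows both fingers straddling the upper rear corner of the standing door, with its bottom edge by the pad's near edge. I'll grip it and tip it about the edge.

Request:
move_arm(targets="0 0 0 0 0 0 255;0 0 0 0 0 0 255;0 0 0 0 0 0 255;0 0 0 0 0 0 255;0 0 0 0 0 0 255;0 0 0 0 0 0 255;-0.2 0 0.006 0 1 0 255;-0.2 0 0.006 0 1 0 255;-0.2 0 0.006 0 1 0 255;-0.2 0 0.006 0 1 0 255;0 0 0 0 0 0 255", grip_force=100)

```text
time: 16.23
ee_pos: [532.0, 233.5, 85.1]
orientation: [0.258, -0.071, 0.964, 0.003]
force: [0.3, 1.8, 5.2]
width: 42.9
gripper_force: 98.3
```

```bash
cat > tip.py <<'E'
from h import *
st=arm.read_state();R_=rot(st['orientation']).as_matrix();t=np.radians(9.4);f=np.array([np.cos(t),np.sin(t),0])
al=np.arctan2(R_[:,2]@f,-R_[2,2]);rel=st['ee_pos']-np.array([523.4,240.9,0])
print('alpha',np.degrees(al).round(1),'tcp f,l,h',(rel@f).round(1),(rel@[-f[1],f[0],0]).round(1),rel[2].round(1),'q',st['qpos'].round(2),'F',st['force'].round(1),'w',st['width'])
# commanded-pivot position in local frame
p=R_@np.array([-1.1,0,91.7])+rel;print('pivot',(p@f).round(1),p[2].round(1))
E
python3 tip.py
```

```text
alpha 29.8 tcp f,l,h 7.3 -8.7 85.1 q [-0.59  0.27 -0.06  2.23  1.    0.34  0.16] F [0.3 1.8 5.2] w 42.912001046226074
pivot 53.8 6.2
```

Request:
move_arm(targets="-0.12 0.03 0 0 0.5 0 255;-0.12 0.03 0 0 0.5 0 255;-0.12 0.03 0 0 0.5 0 255;-0.1 0.03 0 0 0.5 0 255;-0.1 0.03 0 0 0.5 0 255;-0.1 0.03 0 0 0.5 0 255;-0.1 0 0 0 0.5 0 255;-0.1 0 0 0 0.5 0 255;0 0 0 0 0 0 255")

```text
time: 17.35
ee_pos: [559.4, 240.6, 94.1]
orientation: [0.083, -0.07, 0.994, -0.015]
force: [-3.0, -3.7, 1.7]
width: 43.0
gripper_force: 98.5
```

```bash
echo "
print(R_.round(3).tolist())
im,d,P=cloud('side');cv2.imwrite('pics/tip.png',im[...,::-1])">>tip.py; python3 tip.py
```

```text
alpha 9.3 tcp f,l,h 35.5 -6.2 94.1 q [-0.26  0.41 -0.34  1.89  0.34  0.76  0.91] F [-3.  -3.7  1.7] w 42.95446374706232
pivot 51.4 3.9
[[-0.976, -0.137, 0.167], [-0.141, 0.99, -0.018], [-0.163, -0.041, -0.986]]
```

Request:
move_arm(targets="-0.1 0.05 -0.12 -0.2 0.5 0 255;-0.16 0.05 0 -0.2 0.8 0 255;-0.16 0.02 0 0 0.8 0 255;-0.16 0.02 0 0 0.8 0 255;-0.16 0.02 0 0 0.8 0 255;-0.16 0 0 0 0.8 0 255;-0.16 0 0 0 0.8 0 255;0 0 0 0 0 0 255")

```text
time: 18.4
ee_pos: [601.3, 255.8, 96.8]
orientation: [-0.146, -0.07, 0.987, -0.012]
force: [-0.1, 0.3, -4.2]
width: 43.1
gripper_force: 98.9
```

```bash
python3 tip.py
```

```text
alpha -16.8 tcp f,l,h 79.3 2.0 96.8 q [-0.19  0.72 -0.38  1.39  0.15  1.35  1.14] F [-0.1  0.3 -4.2] w 43.131794216442124
pivot 53.8 8.7
[[-0.948, -0.142, -0.286], [-0.135, 0.99, -0.044], [0.289, -0.003, -0.957]]
```

View pics/tip.png

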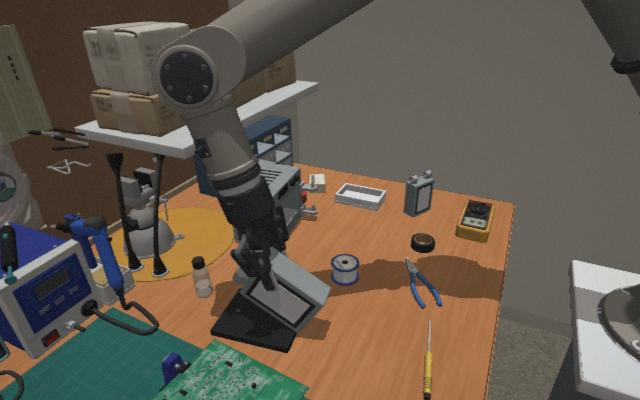

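The side view shows the door held tilted about 59° over the pad's edge at (285,287), with the wrist clear of the shelf.

Request:
move_arm(targets="-0.16 0 0 0 0.8 0 255;-0.16 0 0 0 0.8 0 255;-0.16 0 0 0 0.8 0 255;-0.16 0 0 0 0.8 0 255;-0.16 0 0 0 0.8 0 255;-0.16 0 0 0 0.8 0 255;0 0 0 0 0 0 255")

```text
time: 19.32
ee_pos: [634.0, 261.3, 78.8]
orientation: [-0.348, -0.067, 0.935, -0.026]
force: [-0.2, 0.2, -4.4]
width: 43.1
gripper_force: 99.0
```

```bash
python3 tip.py
```

```text
alpha -40.9 tcp f,l,h 112.5 2.1 78.8 q [-0.23  1.08 -0.36  0.88  0.08  1.9   1.19] F [-0.2  0.2 -4.4] w 43.081161028857984
pivot 53.3 8.7
[[-0.749, -0.144, -0.647], [-0.107, 0.99, -0.096], [0.654, -0.003, -0.756]]
```

Request:
move_arm(targets="-0.1 0 0 0 0.5 0 255;-0.1 0 0 0 0.5 0 255;-0.06 0 0.07 0 0.4 0 255;0 0 0 0 0 0 255;0 0 0 0 0 0 255")

```text
time: 20.0
ee_pos: [629.0, 258.5, 69.9]
orientation: [-0.397, -0.065, 0.915, -0.027]
force: [2.4, -4.6, 6.6]
width: 43.0
gripper_force: 99.7
```

```bash
echo "
q=P.reshape(-1,3);l=np.stack([(q-[523.4,240.9,0])@f,(q-[523.4,240.9,0])@[-f[1],f[0],0],q[:,2]],-1)
a=l[(l[:,0]>35)&(l[:,0]<180)&(l[:,1]>16)&(l[:,1]<30)&(l[:,2]>20)&(l[:,2]<125)]
print('door face rect (f,h)',rect(a[:,[0,2]]),len(a),'side',np.percentile(a[:,1],[5,50,95]).round(1))">>tip.py; python3 tip.py
```

```text
alpha -46.9 tcp f,l,h 107.1 0.1 69.9 q [-0.33  1.14 -0.11  0.8  -0.11  2.    1.29] F [ 2.4 -4.6  6.6] w 43.002030244629985
pivot 40.9 6.4
[[-0.677, -0.141, -0.723], [-0.097, 0.99, -0.102], [0.73, 0.001, -0.684]]
door face rect (f,h) (array([107.2,  72.5]), array([105. , 144.4]), 89.94) 2578 side [19.3 22.7 26.6]
```

Request:
move_arm(targets="0 0 0 0 0 0 150;0 0 0 0 0 0 100;0 0 0 0 0 0 40;0 0 0 0 0 0 0;0 0 0 0 0 0 0;0 0 0 0 0 0 0;0 0 0 0 0 0 0;0 0 0 0 0 0 0")

```text
time: 21.05
ee_pos: [628.9, 259.5, 67.5]
orientation: [-0.398, -0.065, 0.915, -0.027]
force: [-0.2, 0.3, 0.1]
width: 85.2
gripper_force: 0.0
```

Request:
move_arm(targets="0.3 0 -0.3 0 0 0 0;0.5 0 -0.47 0 0 0 0;0.5 0 -0.47 0 0 0 0;0.5 0 -0.47 0 0 0 0;0 0 0 0 -1 0 0;0 0 0 0 -1 0 0;0 0 0 0 -1 0 0;0 0 0 0 -1 0 0;0 0 0 0 -1 0 0;0 0 0 0 -1 0 0;0 0 0 0 -1 0 0;0 0 0 0 -1 0 0")

```text
time: 22.55
ee_pos: [603.5, 253.5, 153.3]
orientation: [-0.041, -0.067, 0.997, 0.003]
force: [0.0, 0.6, 0.6]
width: 85.7
gripper_force: 0.0
```

```bash
python3 tip.py; python3 - <<'E'
from h import *
st=arm.read_state();c=np.array([640,262])
for n in ['top','side','wrist']:
    im,d,P=cloud(n);q=P.reshape(-1,3);q=q[np.linalg.norm(q[:,:2]-c,axis=1)<130]
    for lo,hi in [(95,109),(50,90)]:
        a=q[(q[:,2]>lo)&(q[:,2]<hi)];print(n,lo,len(a),rect(a) if len(a)>9 else '', np.percentile(a[:,2],[5,50,95]).round(1) if len(a) else '')
    cv2.imwrite(f'pics/l_{n}.png',im[...,::-1]); np.save('l'+n,P)
E
```

```text
alpha -4.6 tcp f,l,h 81.1 -0.6 153.3 q [-0.34  0.52 -0.14  1.54  0.04  1.17  1.22] F [0.  0.6 0.6] w 85.65144153327702
pivot 74.8 61.8
[[-0.988, -0.133, -0.082], [-0.133, 0.991, 0.0], [0.081, 0.011, -0.997]]
door face rect (f,h) (array([94.8, 62.2]), array([119.5,  84.3]), 0.02) 2632 side [19.3 22.5 24.3]
top 95 564 (array([627.6, 255.3]), array([143.4,  44.6]), 8.18) [ 97.3 100.7 103.9]
top 50 147 (array([661.3, 236.1]), array([ 47.6, 215.9]), 88.54) [51.  67.  88.1]
side 95 1614 (array([628.2, 258.3]), array([144.5,  46.5]), 8.62) [ 96.8 102.1 103.6]
side 50 1474 (array([662.1, 261.8]), array([214. ,  50.6]), 5.33) [51.9 70.8 88.2]
wrist 95 11137 (array([625.6, 258.5]), array([140.2,  44.1]), 8.13) [ 99.6 101.6 102.7]
wrist 50 373 (array([623.3, 246.9]), array([136.3,  53.8]), 4.12) [51.  54.5 86.8]
```

Request:
move_arm(targets="-0.2 0.03 0.2 0 -0.92 -0.14 0;-0.25 0 0.4 0 0 0 0;0 0 0.5 0 0 0 0;0 0 0.5 0 0 0 0;0 0 0.4 0 0 0 0;0 0 0.3 0 0 0 0;0 0 0 0 0 0 0;0 0 0 0 0 0 0")

```text
time: 23.75
ee_pos: [620.4, 258.3, 59.4]
orientation: [-0.002, -0.073, 0.997, 0.006]
force: [-0.6, 0.4, 0.1]
width: 85.3
gripper_force: 0.0
```

Request:
move_arm(targets="0 0 0 0 0 0 255;0 0 0 0 0 0 255;0 0 0 0 0 0 255;0 0 0 0 0 0 255;0 0 0 0 0 0 255;0 0 0 0 0 0 255;0 0 -0.4 0 0 0 255;0 0 -0.6 0 0 0 255;0 0 -0.7 0 0 0 255;0 0 0 0 0 0 255", grip_force=80)

```text
time: 25.0
ee_pos: [621.7, 258.3, 129.0]
orientation: [-0.001, -0.073, 0.997, 0.006]
force: [0.8, 0.1, -3.2]
width: 43.4
gripper_force: 81.5
```

Request:
move_arm(targets="0.25 -0.8 0 0 0 0 255;0.25 -0.85 0 0 0 0 255;0.25 -0.85 0 0 0 0 255;0.25 -0.85 0 0 0 0 255;0.25 -0.85 0 0 0 0 255;0.25 -0.85 0 0 0 0 255;0.25 -0.85 0 0 0 0 255;0.25 -0.85 0 0 0 0 255;0.25 -0.85 0 0 0 0 255;0.25 -0.85 0 0 0 0 255;0 0 0 0 0 0 255;0 0 0 0 0 0 255")

```text
time: 26.5
ee_pos: [569.5, -90.6, 122.3]
orientation: [-0.004, -0.073, 0.997, 0.006]
force: [0.9, 0.3, -3.1]
width: 43.3
gripper_force: 81.9
```

```bash
cat > k.py <<'E'
from h import *
import sys
st=arm.read_state();R_=rot(st['orientation']).as_matrix();print(st['ee_pos'].round(1),R_.round(3).tolist(),st['force'].round(1))
f=-R_[:,0];yl=R_[:,1]
for n in sys.argv[1:]:
    im,d,P=cloud(n);np.save('k'+n,P);cv2.imwrite(f'pics/k_{n}.png',im[...,::-1])
    r=P.reshape(-1,3)-st['ee_pos'];l=np.stack([r@f,r@yl,r[:,2]],-1)
    # panel centre ~2.4 below TCP; rows: panel side face, knuckles
    for nm,z0,z1,x0,x1 in [('panel',-40,35,-80,70),('kup',20,40,58,100),('klow',-44,-25,58,100)]:
        a=l[(l[:,2]>z0)&(l[:,2]<z1)&(l[:,0]>x0)&(l[:,0]<x1)&(abs(l[:,1])<26)]
        if len(a)>9: print(n,nm,len(a),'x',np.percentile(a[:,0],[0.5,2,50,98,99.5]).round(1),'y',np.percentile(a[:,1],[1,50,99]).round(1),'z',np.percentile(a[:,2],[1,99]).round(1))
E
python3 k.py side top
```

```text
[569.5 -90.6 122.3] [[-0.989, -0.145, -0.009], [-0.145, 0.989, 0.011], [0.007, 0.013, -1.0]] [ 0.9  0.3 -3.1]
side panel 1652 x [-63.5 -63.3 -10.   65.4  69.2] y [-8.6 21.6 25.3] z [-39.3  34.1]
side kup 71 x [59.5 60.  67.5 77.3 77.6] y [-8.2  8.2 11.7] z [21.  39.7]
side klow 59 x [61.  61.2 68.9 77.6 77.7] y [ 2.8  7.9 11.5] z [-43.9 -25.8]
top panel 113 x [-63.8 -62.8 -18.6  69.3  69.4] y [-0.  20.5 21.4] z [-36.   34.6]
top kup 14 x [61.9 62.1 70.  76.5 76.9] y [2.6 6.4 8.1] z [21.6 39.9]
```

```bash
python3 - <<'E'
from h import *
import pickle
c,im,Pw=pickle.load(open('w1.pkl','rb'))
for n,P in [('top',np.load('top.npy')),('side',np.load('side.npy')),('wrist',Pw)]:
    q=P.reshape(-1,3)
    for lo,hi in [(95,108),(84,92),(31,44),(20,28)]:
        a=q[(q[:,2]>lo)&(q[:,2]<hi)&(abs(q[:,0]-709)<11)&(abs(q[:,1]+73)<12)]
        if len(a): print(n,lo,len(a),np.median(a,0).round(1),np.percentile(a,[2,98],axis=0).round(1).tolist())
# knuckle (upper) circle in world: now
e=arm.read_state()['ee_pos']
for n in ['kside','ktop']:
    q=np.load(n+'.npy').reshape(-1,3);t=np.radians(8.3);f=np.array([np.cos(t),np.sin(t)])
    r=(q[:,:2]-e[:2]);lx=r@f;ly=r@[-f[1],f[0]]
    a=(lx>58)&(lx<90)&(abs(ly)<20)&(q[:,2]>140)&(q[:,2]<170);print(n,a.sum(),np.median(q[a],0).round(1),np.percentile(q[a,2],[5,50,95]).round(1),rect(q[a]) if a.sum()>5 else '', 'loc',np.percentile(lx[a],[2,98]).round(1),np.percentile(ly[a],[2,98]).round(1))
E
```

```text
top 95 9 [710.5 -74.6  99.9] [[708.2, -79.7, 96.0], [715.2, -72.3, 106.1]]
top 84 31 [709.3 -72.6  89.8] [[702.2, -83.0, 85.1], [719.9, -65.0, 91.9]]
top 31 3 [709.1 -73.8  40.5] [[708.4, -76.1, 38.2], [711.3, -73.6, 41.8]]
top 20 24 [708.8 -72.   25.3] [[702.9, -83.1, 21.1], [718.7, -66.4, 27.8]]
side 95 15 [711.6 -71.  101.3] [[708.2, -74.8, 95.5], [714.4, -67.9, 106.2]]
side 84 41 [708.6 -67.   89.4] [[702.4, -79.7, 84.4], [718.9, -62.2, 91.8]]
side 31 15 [711.6 -71.9  35.8] [[708.5, -76.1, 31.2], [715.9, -69.1, 41.6]]
side 20 33 [709.4 -66.7  25.7] [[703.0, -81.9, 20.3], [718.4, -62.6, 27.8]]
wrist 95 38 [709.4 -71.2 101. ] [[707.7, -75.5, 95.2], [712.9, -68.5, 106.5]]
wrist 84 174 [708.3 -70.2  90.4] [[702.0, -82.1, 84.6], [719.6, -62.0, 91.7]]
wrist 31 27 [709.6 -71.3  37.2] [[707.6, -75.6, 31.9], [713.7, -68.6, 42.6]]
wrist 20 129 [709.1 -70.   26.6] [[701.6, -81.5, 20.5], [719.7, -61.9, 27.8]]
kside 103 [636.5 -73.5 156.9] [142.9 156.9 163.6] (array([637.7, -80.9]), array([20. , 23.2]), 24.05) loc [59.4 77.2] [-8.1 10.3]
ktop 18 [639.5 -75.8 161.1] [148.5 161.1 163.9] (array([639. , -75.3]), array([ 5.3, 17. ]), 81.69) loc [61.6 77.5] [0.5 6.9]
```

Request:
move_arm(targets="0 -0.05 0.3 0 0 0 255;0 0 0.3 0 0 0 255;-0.2 0 0 0 0 0 255;-0.3 0 0 0 0 0 255;-0.3 0 0 0 0 0 255;-0.3 0 0 0 0 0 255;-0.2 0 0 0 0 0 255;0 0 0 0 0 0 255;0 0 0 0 0 0 255")

```text
time: 27.72
ee_pos: [621.4, -85.9, 99.0]
orientation: [-0.004, -0.072, 0.997, 0.005]
force: [-0.5, 0.1, -2.4]
width: 43.4
gripper_force: 82.0
```

```bash
python3 k.py side top
```

```text
[621.4 -85.9  99. ] [[-0.989, -0.145, -0.008], [-0.145, 0.989, 0.01], [0.006, 0.011, -1.0]] [-0.5  0.1 -2.4]
side panel 1531 x [-63.7 -63.5 -11.5  66.   69.1] y [-14.5  21.5  25.2] z [-39.2  34.2]
side kup 72 x [59.  59.5 68.  79.  79.2] y [-9.4  7.5 11.8] z [21.3 39.9]
side klow 55 x [61.4 61.5 68.7 78.4 78.5] y [ 2.1  7.2 11.3] z [-43.8 -25. ]
top panel 94 x [-64.9 -64.8 -29.3  54.4  68.3] y [ 6.6 19.7 21. ] z [-39.2  33.5]
```

Request:
move_arm(targets="-0.2 0.02 0 0 0 0 255;-0.2 0 0 0 0 0 255;-0.12 0 0 0 0 0 255;0 0 0 0 0 0 255;0 0 0 0 0 0 255")

```text
time: 28.45
ee_pos: [642.1, -82.0, 99.0]
orientation: [-0.003, -0.073, 0.997, 0.005]
force: [0.0, -0.1, -2.7]
width: 43.0
gripper_force: 82.0
```

```bash
python3 k.py side; python3 - <<'E'
import cv2
a=cv2.imread('pics/k_side.png')[155:255,255:380];cv2.imwrite('pics/fin.png',cv2.resize(a,None,fx=6,fy=6,interpolation=cv2.INTER_CUBIC))
E
```

```text
[642.1 -82.   99. ] [[-0.989, -0.145, -0.008], [-0.145, 0.989, 0.01], [0.006, 0.011, -1.0]] [ 0.  -0.1 -2.7]
side panel 1541 x [-63.7 -63.5 -11.2  67.8  69.2] y [-13.2  21.4  25.2] z [-39.1  34.1]
side kup 85 x [59.3 60.5 70.8 99.7 99.9] y [-9.4  8.2 18.2] z [20.3 39.8]
side klow 73 x [ 61.8  62.1  72.8  99.9 100. ] y [-1.1  8.  19.9] z [-43.9 -25.5]
```

View pics/fin.png

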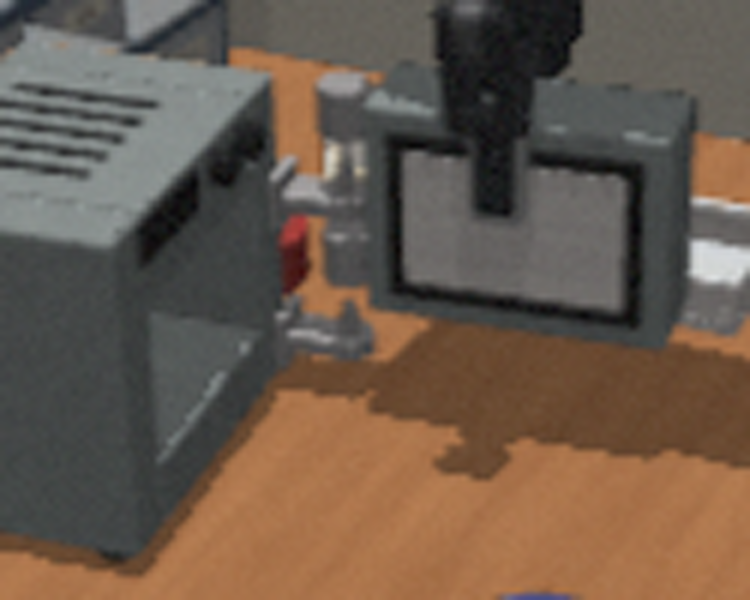

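The side crop shows the upper knuckle at (345,105) straight above the upper pin (345,165), and the lower knuckle at (347,250) above the lower pin (350,320). They line up, so I'll lower slowly.

Request:
move_arm(targets="0 0 0.1 0 0 0 255;0 0 0.1 0 0 0 255;0 0 0.1 0 0 0 255;0 0 0.05 0 0 0 255;0 0 0.05 0 0 0 255;0 0 0 0 0 0 255", grip_force=50)

```text
time: 29.25
ee_pos: [642.2, -81.8, 83.0]
orientation: [-0.003, -0.073, 0.997, 0.005]
force: [-0.5, 0.8, -3.1]
width: 43.3
gripper_force: 82.0
```

Request:
move_arm(targets="0 0 0.05 0 0 0 255;0 0 0.05 0 0 0 255;0 0 0.05 0 0 0 255;0 0 0.05 0 0 0 255;0 0 0 0 0 0 255")

```text
time: 29.88
ee_pos: [642.1, -81.7, 74.8]
orientation: [-0.003, -0.073, 0.997, 0.005]
force: [-0.2, 0.6, -3.5]
width: 43.3
gripper_force: 82.0
```

Request:
move_arm(targets="0 0 0.03 0 0 0 255;0 0 0.03 0 0 0 255;0 0 0.02 0 0 0 255;0 0 0 0 0 0 255")

```text
time: 30.38
ee_pos: [642.3, -81.7, 72.5]
orientation: [-0.003, -0.073, 0.997, 0.005]
force: [-2.4, 0.2, 1.8]
width: 42.8
gripper_force: 82.4
```

Request:
move_arm(targets="0 0 0 0 0 0 140;0 0 0 0 0 0 110;0 0 0 0 0 0 60;0 0 0 0 0 0 0;0 0 0 0 0 0 0;0 0 0 0 0 0 0;0 0 0 0 0 0 0;0 0 -0.2 0 0 0 0;0 0 -0.5 0 0 0 0;0 0 -0.7 0 0 0 0;0 0 -0.7 0 0 0 0;0 0 -0.7 0 0 0 0")

```text
time: 31.88
ee_pos: [643.5, -82.9, 186.8]
orientation: [-0.002, -0.073, 0.997, 0.005]
force: [0.1, 0.0, 0.2]
width: 85.5
gripper_force: 0.0
```

```bash
python3 - <<'E'
from h import *
print(arm.read_state()['ee_pos'].round(1),arm.read_state()['force'].round(1))
for n in ['side','top','wrist']:
    im,d,P=cloud(n);q=P.reshape(-1,3);a=q[(abs(q[:,0]-640)<85)&(abs(q[:,1]+82)<45)&(q[:,2]>108)&(q[:,2]<122)]
    print(n,len(a),rect(a),np.percentile(a[:,2],[5,50,95]).round(1))
    A=np.c_[a[:,:2]-a[:,:2].mean(0),np.ones(len(a))];print(np.linalg.lstsq(A,a[:,2],rcond=None)[0].round(3))
E
```

```text
[643.5 -82.9 186.8] [0.1 0.  0.2]
side 548 (array([649.4, -79.6]), array([141.1,  46.9]), 7.14) [108.6 111.5 114.6]
[ 3.80000e-02 -2.50000e-02  1.11541e+02]
top 197 (array([646.6, -73.4]), array([140.8,  24.2]), 7.16) [108.2 110.4 114.5]
[3.10000e-02 1.10000e-02 1.10634e+02]
wrist 9140 (array([648. , -79.4]), array([143.9,  43.3]), 7.26) [108.5 111.2 114. ]
[4.20000e-02 5.00000e-03 1.11211e+02]
```

```bash
python3 -c "
from rig import arm;print(arm.hand_in())"
```

```text
the job is handed in; nothing more can be done
None
```

The door is hanging on the oven's hinge and the job is handed in after about 32 s. It was stood by the pad, tipped onto it and released at each step; my last depth check showed both knuckles seated with about 0.04 rad of sag. No verdict was returned.

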